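Set the spacer and hold the cover tile flush while it bonds

ROBOT

A 6-joint arm with a two-finger parallel gripper is mounted at the origin on the work surface. World frame = base frame: x ahead of the robot, y to its left, z up, the work surface at z = 0. Lengths are in m, angles in rad, forces in N, time in s.
With the tool pointing down it reaches from about 0.225 to 0.875 m from the base axis. Payload 3.4 kg.
Tool frame: the origin (TCP) lies between the finger pads; the fingertips stand 19 mm ahead of it and the grasp point (between the pads) is the TCP; x points along the fingers, y is the direction in which the jaws open and shut, and the axes are right-handed (so a half turn about x gives the same grasp; the last joint's range is limited). The gripper opens to 85 mm and grips with 20 to 120 N. Pads are 22 mm wide; open, the fingers measure 114 mm over their backs; the gripper's body (76 mm by 85 mm) begins 54 mm behind the grasp point. The pads swing forward as they close: fully open they stand 13 mm farther back than shut.
Start: joints at [-1.242, 0.276, 1.505, -0, 1.361, -0.121], TCP at [0.25, -0.518, 0.25] pointing down, gripper open.
Joint ranges: [-2.89, 2.89], [-0.75, 2.08], [0.22, 2.7], [-1.18, 4.32], [0.11, 2.71], [-2.7, 2.7]. Speed limits (rad/s): [2.57, 2.57, 3.14, 3.14, 3.14, 3.14].

INTERFACE

Orientations are given as a 3x3 rotation matrix whose columns are the frame's x, y, z axes.
In Python, from plant import state, capture, camera_model, job_done gives the robot as it stands.
- The arm moves only by the tool arm_command, never from a script. Its argument "moves" is a list of rows, each a list of 3 entries, a list of its own where there are three numbers: the shift along the world's x, y, z in cm, then the turn, a rotation vector about the world's x, y, z in rad, then the finger opening in cm, from 0 to 8.54. A call has 1 to 5 rows; each row is the pose to reach, as a shift and turn from the pose commanded when the call began; what a row does not reach only later rows make up. A row lasts 1/12 s, in which the tool goes at most 41.7 mm and 7.16 degrees, less where a joint would pass 70% of its speed; a pose out of reach is approached as far as the arm can. A call with a gripper value outside its range is refused whole. The fingers move at their own pace and stop on an object; the grip force is fixed at half the most. Time passes only in rows, so rows that repeat a pose let the fingers close. It gives the time, the measured TCP pose, the force and the opening at its end, in the units of the state.
- state(): the state, without advancing time (a new reading comes with each control period).
- capture(name): name is "scene" or "side" or "wrist"; returns (picture, depth): 480x640x3 uint8, red, green, blue; 480x640 float32, m along the optical axis (not along the pixel's ray), 0 where there is no reading.
- camera_model(name): a dict with "camera_matrix" (3x3 intrinsics, pixels), "view" (4x4, takes a point from world to camera coordinates). Camera axes: x right, y down, z forward; pixel columns grow to the right and rows downward; lengths in m; the calibration is good to about 2 mm. A picture is of the moment at which its call begins: read the wrist's pose just before it. camera_model takes no time and is no camera call; for the wrist camera it gives the pose at the moment of the call.
- job_done(): hands the job in, once; it reports no verdict.
The state is a dict: "time": time; "joint_pos": joint angles; "joint_vel": joint speeds; "effort": joint torques, N m; "eef_pos": TCP position; "tool_rot": TCP orientation; "contact_force": force on the tool from outside, world axes, zero at the start; "ft_torque": the same for the moment, N m; "opening": opening from 0.0 (shut) to 1.0 (fully open).
Only numpy, scipy, OpenCV 4.12 (cv2) and the standard library are available. Lean on these libraries where they do the work, as an engineer would, in place of code of your own. Each camera call takes 0.05 s, during which the arm holds its last target.

TASK

At the clinic's registration desk the white cover tile is being bonded into its tray: take the orange spacer out of the organiser and slide it down, all the way to the tray's floor, into whichever gap beside the tile is wide enough for it, and let go of it there, with the tile still standing proud. Then press the tile down with the fingers until it is flush with the blue blocks, and finish while still holding it pressed down; leave the other things on the counter where they are.

Things in the scene. Friction and masses are not known exactly. Their poses are not given: they have to be found in the camera images.
- spacer: Loose orange plastic plate, about 60 g: 50 mm long (its x), 12 mm thick (its y), 85 mm tall (its z, up). Origin: centre of its underside; the long bottom edges are rounded (4 mm). It starts upright in the organiser's slot, 24 mm deep, 61 mm showing, axes parallel to the organiser's. Grip it across the 12 mm near the top; it may lean a few degrees in slot or gap.
- organiser: Blue desk organiser, fixed. Origin: underside, below the middle of the slot block (90 mm in its x, 60 mm in y, 30 mm high); the spacer's slot is 58 mm in x, 16 mm in y, its floor 6 mm above the counter. A square pen holder (60 mm, 75 mm high, pens up to 133 mm) stands at its +x end, centre 85 mm from the origin.
- plinth: Aluminium tray fixed to the counter, 150 (its x) x 250 mm (its y). Origin: centre of its underside, z up. Inner floor 8 mm, rims at both x ends 36 mm above the counter, 126 mm apart. In it, in a row along y: edge block, white tile (centred, side faces at y = +50 and -50 mm), other edge block. The two gaps between tile and blocks run along x, open from above, down to the floor.
- slim_block: Blue glazed edge block fixed in the tray, 125 mm (x) x 50 mm (y) x 28 mm high, axes parallel to the tray's. Origin at the centre of its underside, 91 mm to one side (+y or -y, varies) of the tray's origin, so the gap between it and the tile is 16 mm wide, its middle 58 mm from the tray's origin: the spacer fits.
- broad_block: Blue glazed edge block fixed in the tray on the opposite side, 125 x 66 x 28 mm, otherwise the same look. Origin at the centre of its underside, 91 mm from the tray's origin, so the gap between it and the tile is only 8 mm: the spacer does not fit.
- tile_top (a point): Centre of the upper face of the white ceramic cover tile (100 x 100 mm). The tile rides on a springy adhesive pad: untouched its face stands 42 mm above the counter, 6 mm proud of the edge blocks; pressed flush it is 36 mm above the counter.
- tile (a joint): How far the tile is pressed down, in m: 0 = untouched, 6 mm proud; 0.006 = flush with the blocks, where it meets a hard stop. It takes about 4 N to start it moving and about 13 N to hold it flush; it springs back when let go.
- stapler: black stapler, 130 x 34 x 42 mm; loose bystander, origin at the centre of its underside.
- marker: white marker pen with blue cap, 138 x 19 x 19 mm, lying flat; loose bystander, origin at the centre of its underside.
- phone: black phone, 75 x 150 x 9 mm, lying flat; loose bystander, origin at the centre of its underside.
- notepad: yellow sticky-note pad, 76 x 76 x 18 mm; loose bystander, origin at the centre of its underside.
- tape_roll: clear tape roll lying flat, 68 diameter, 22 mm high; loose bystander, origin at the centre of its underside.
- sanitiser: clear bottle with blue cap, 60 diameter, 160 mm high, standing; loose bystander, origin at the centre of its underside.
- stamp: red rubber stamp with black knob, 55 x 30, 80 mm high, standing; loose bystander, origin at the centre of its underside.
There are look-alikes about, which are no part of the job. Several things have the shape of the spacer; the one meant has the colours described above.

How it is judged:
By the outcome, as a careful person would: the job done as asked, in the order asked, and still so for the second after the job is handed in, while the arm keeps its last pose, push and grip.
It also fails if it takes over 48 s, if anything falls off the work surface, if the arm or the gripper's body presses on something with over 40 N, if the wrist force passes 120 N, or if a joint passes its speed limit or range.

## Working session

There is one attempt and no reset: what is moved stays moved. The work goes in short steps, Python scripts to look and compute and a tool call to move; the robot and the scene stay as the last step left them, time stands still between calls to the robot, and variables do not carry over. Pictures are saved under pics/ and viewed, and the job is handed in when it is done.

Besides the shell and the picture viewer there is one more tool, called after "Call:" as name(argument=value, ...), one argument or row to a line, values as JSON. arm_command: Moves the arm, as the interface text tells. Its arguments: {"type":"object","properties":{"moves":{"type":"array","items":{"type":"array"}}},"required":["moves"]}

```bash
mkdir -p pics; ls; python3 - <<'E'
from plant import *
import cv2,numpy as np
s=state();print(s['time'],s['eef_pos'],s['tool_rot'],s['opening'])
for n in('scene','side','wrist'):
    p,d=capture(n);cv2.imwrite(f'pics/{n}0.png',p[:,:,::-1]);np.savez(f'{n}0.npz',p=p,d=d,K=camera_model(n)['camera_matrix'],V=camera_model(n)['view'])
    V=np.array(camera_model(n)['view']);print(n,-V[:3,:3].T@V[:3,3],V[2,:3],(d>0).mean())
E
```

```text
pics
0.0 [ 0.24981844 -0.51733965  0.24943836] [[-5.91509633e-04  4.34812108e-01 -9.00521005e-01]
 [ 1.72566122e-03 -9.00519378e-01 -4.34812456e-01]
 [-9.99998336e-01 -1.81118993e-03 -2.17672506e-04]] 0.9997970060962215
scene [ 1.36268446 -0.0274992   0.7918835 ] [-0.74994228  0.02112489 -0.66116588] 0.9960970052083333
side [ 0.45389502 -1.19969777  0.80726932] [ 0.08012553  0.84447665 -0.52956499] 0.9960026041666666
wrist [ 0.3086968  -0.48808026  0.37340794] [-0.23734479 -0.11409172 -0.9647023 ] 0.995908203125
```

View pics/scene0.png

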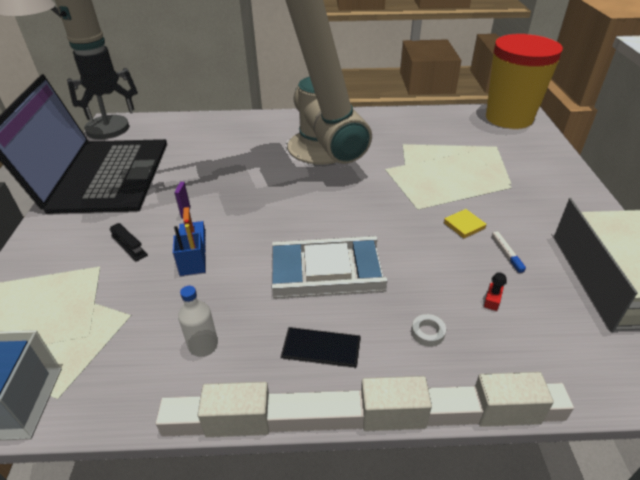

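View pics/side0.png

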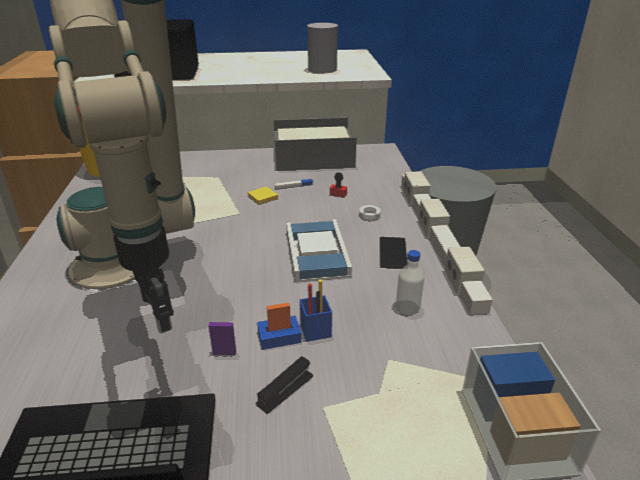

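View pics/wrist0.png

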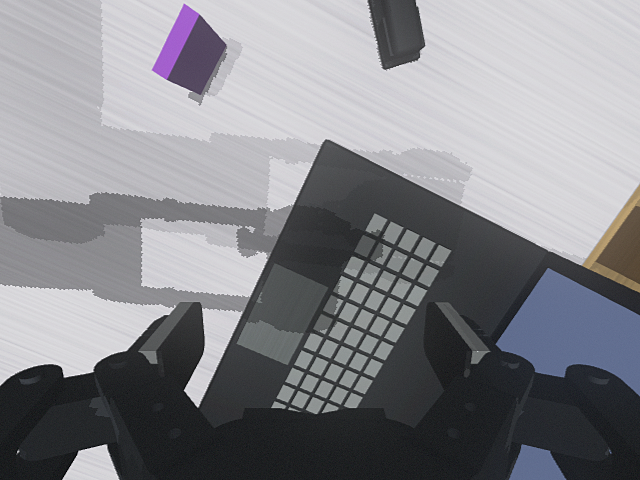

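The scene view shows the tray at about (328,265) and the pen holder at (190,250), which hides the spacer. The side view shows the orange spacer at (279,318) in the organiser, with the pen holder to its right at (315,318), the purple look-alike at (222,338), and the tray at (318,250). Next I'll measure using masks and depth.

```bash
cat > h.py <<'E'
import numpy as np,cv2
def load(n):
    z=np.load(n+'.npz');return z['p'],z['d'],z['K'],z['V']
def pts(d,K,V):
    v,u=np.mgrid[0:480,0:640];c=np.stack([(u-K[0,2])/K[0,0]*d,(v-K[1,2])/K[1,1]*d,d],-1)
    return (c-V[:3,3])@V[:3,:3]
def ray(uv,K,V,z):
    uv=np.atleast_2d(uv).astype(float);r=np.c_[(uv[:,0]-K[0,2])/K[0,0],(uv[:,1]-K[1,2])/K[1,1],np.ones(len(uv))]@V[:3,:3]
    o=-V[:3,:3].T@V[:3,3];return o+r*((z-o[2])/r[:,2])[:,None]
def rect(P):
    r=cv2.minAreaRect(P[:,:2].astype(np.float32)*1000);return np.round(r[0],1),np.round(r[1],1),round(r[2],1),np.round(cv2.boxPoints(r),0).tolist()
E
python3 - <<'E'
from h import *
for n in('scene0','side0'):
    p,d,K,V=load(n);P=pts(d,K,V);hsv=cv2.cvtColor(p,cv2.COLOR_RGB2HSV)
    H,S,Vv=[hsv[...,i].astype(int) for i in range(3)];ok=d>0
    def show(l,m):
        m=m&ok
        if m.sum()<5:print(n,l,m.sum());return
        Q=P[m];print(n,l,m.sum(),'z',np.round(np.percentile(Q[:,2],[2,50,98]),3),*rect(Q))
    x,y,z=P[...,0],P[...,1],P[...,2]
    reg=(x>.2)&(x<.7)&(y>-.6)&(y<.2)
    blue=(H>95)&(H<125)&(S>80)&reg
    print(np.percentile(hsv[250,320],50) , hsv[265,285] if n=='scene0' else hsv[265,320])
    org=blue&(y<-.15)
    nl,L,st,c=cv2.connectedComponentsWithStats((blue&ok).astype(np.uint8))
    for i in range(1,nl):
        if st[i,4]>60: show('blue'+str(c[i].round()),(L==i))
    show('orange',(H<14)&(S>120)&reg&(z>.03)&(z<.12)&(y<-.1))
    show('orangetop',(H<14)&(S>120)&reg&(z>.086)&(z<.097)&(y<-.1))
    show('orgtop',org&(abs(z-.03)<.004)); show('pentop',org&(abs(z-.075)<.004))
    show('tile',(S<40)&(abs(z-.042)<.0025)&reg&(y>-.2)&(x>.35)); show('rims',(S<60)&(z>.02)&(z<.05)&reg&(y>-.2))
E
```

```text
60.0 [103 102 137]
scene0 blue[190. 250.] 1277 z [0.006 0.042 0.079] [ 468.  -329.6] [204.1  66.7] 12.3 [[361.0, -319.0], [375.0, -384.0], [575.0, -340.0], [561.0, -275.0]]
scene0 blue[366. 259.] 741 z [0.033 0.036 0.039] [563.3  86.4] [124.4  48.1] 1.8 [[500.0, 109.0], [502.0, 60.0], [626.0, 64.0], [625.0, 112.0]]
scene0 blue[287. 264.] 981 z [0.033 0.036 0.039] [571.8 -93.6] [122.7  62.1] 1.7 [[510.0, -64.0], [511.0, -126.0], [634.0, -123.0], [632.0, -61.0]]
scene0 orange 110 z [0.033 0.09  0.094] [ 435.4 -336.4] [192.6  15.7] 16.0 [[341.0, -355.0], [345.0, -370.0], [530.0, -318.0], [526.0, -302.0]]
scene0 orangetop 70 z [0.088 0.091 0.094] [ 478.  -325.2] [104.2  14.7] 14.3 [[426.0, -331.0], [429.0, -345.0], [530.0, -319.0], [527.0, -305.0]]
scene0 orgtop 302 z [0.027 0.03  0.034] [ 486.4 -325.4] [165.2  59.3] 9.5 [[400.0, -310.0], [410.0, -368.0], [573.0, -341.0], [563.0, -282.0]]
scene0 pentop 140 z [0.071 0.074 0.077] [ 534.3 -318.4] [64.7 59.9] 9.4 [[497.0, -294.0], [507.0, -353.0], [571.0, -343.0], [561.0, -284.0]]
scene0 tile 1273 z [0.04  0.042 0.044] [558.8  -3.6] [122.1  
[... 964 characters left out ...]
.0]]
side0 orangetop 103 z [0.086 0.088 0.093] [ 478.5 -328.3] [101.1  16.7] 10.4 [[427.0, -329.0], [430.0, -346.0], [530.0, -327.0], [527.0, -311.0]]
side0 orgtop 491 z [0.026 0.028 0.033] [ 485.  -328.5] [159.7  62.7] 9.0 [[401.0, -310.0], [411.0, -372.0], [569.0, -347.0], [559.0, -285.0]]
side0 pentop 93 z [0.071 0.073 0.076] [ 534.2 -319.2] [60.7 63.3] 9.4 [[499.0, -293.0], [509.0, -355.0], [569.0, -345.0], [559.0, -283.0]]
side0 tile 332 z [0.04  0.04  0.043] [567.3  -6.9] [ 99.6 102.1] 2.6 [[515.0, 42.0], [520.0, -60.0], [619.0, -56.0], [615.0, 46.0]]
side0 rims 1585 z [0.022 0.035 0.042] [567.9  -6. ] [150.7 255.9] 2.4 [[487.0, 119.0], [498.0, -137.0], [648.0, -131.0], [638.0, 125.0]]
```

```bash
python3 - <<'E'
import cv2
a=cv2.imread('pics/scene0.png')[225:305,255:400];b=cv2.imread('pics/side0.png')[210:360,200:360]
cv2.imwrite('pics/a.png',cv2.resize(a,None,fx=5,fy=5,interpolation=2));cv2.imwrite('pics/b.png',cv2.resize(b,None,fx=4,fy=4,interpolation=2))
E
```

```text
(no output)
```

View pics/a.png

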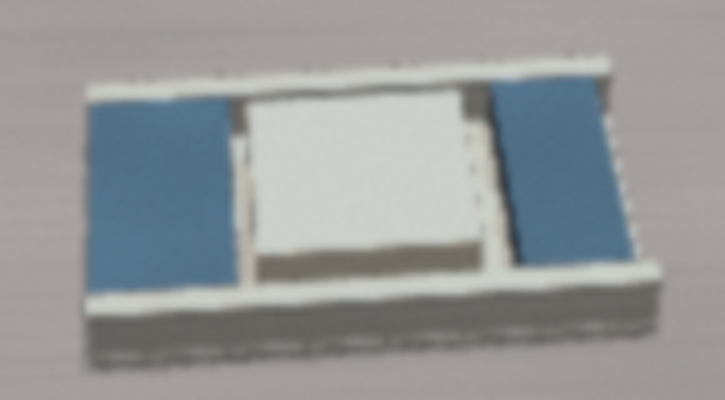

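View pics/b.png

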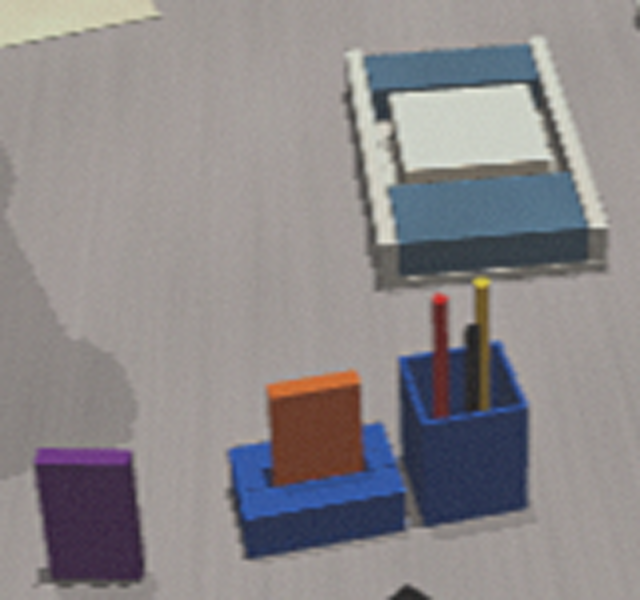

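Views agree. The wide gap is on the +y side, next to the 50 mm block. The tray centre is about (568,-4) mm with yaw of about 2.3°, and the spacer is about (450,-333) mm with yaw of about 9.4°. Next I'll hover over the spacer.

Call:
arm_command(
  moves=[
    [[2.8, 2.6, 0], [0, 0, -0.1], 8.54],
    [[5.7, 5.2, 0], [0, 0, -0.2], 8.54],
    [[8.6, 7.9, 0], [0, 0, -0.288], 8.54],
    [[11.4, 10.5, 0], [0, 0, -0.288], 8.54],
    [[14.3, 13.1, 0], [0, 0, -0.288], 8.54],
  ],
)

```text
time: 0.57
eef_pos: [0.3937, -0.3854, 0.2501]
tool_rot: [[-0.0, 0.16, -0.987], [0.0, -0.987, -0.16], [-1.0, -0.0, 0.0]]
contact_force: [0.6, -0.1, 0.5]
opening: 1.003
```

Call:
arm_command(
  moves=[
    [[2.8, 2.6, 0], [0, 0, 0], 8.54],
    [[5.7, 5.3, 0], [0, 0, 0], 8.54],
    [[5.7, 5.3, 0], [0, 0, 0], 8.54],
    [[5.7, 5.3, 0], [0, 0, 0], 8.54],
  ],
)

```text
time: 0.9
eef_pos: [0.4511, -0.3321, 0.25]
tool_rot: [[-0.001, 0.165, -0.986], [0.0, -0.986, -0.165], [-1.0, -0.0, 0.001]]
contact_force: [-0.1, -1.4, 0.8]
opening: 1.003
```

```bash
cat > shot.py <<'E'
from plant import *
import cv2,numpy as np,sys
n,name=sys.argv[1:3]
s=state();m=camera_model(n)
p,d=capture(n);cv2.imwrite(f'pics/{name}.png',p[:,:,::-1]);np.savez(f'{name}.npz',p=p,d=d,K=m['camera_matrix'],V=m['view'])
R=s['tool_rot'];print(s['time'],s['eef_pos'].round(4),'yaw y',np.degrees(np.arctan2(R[1,1],R[0,1])).round(2),R[:,0].round(4),s['opening'],s['contact_force'].round(2),s['joint_pos'].round(2))
E
python3 shot.py wrist w1
```

```text
0.9 [ 0.4511 -0.3321  0.25  ] yaw y -80.48 [-7.e-04  2.e-04 -1.e+00] 1.002748037225889 [-0.14 -1.42  0.77] [-0.76  0.25  1.54 -0.    1.35  0.65]
```

View pics/w1.png

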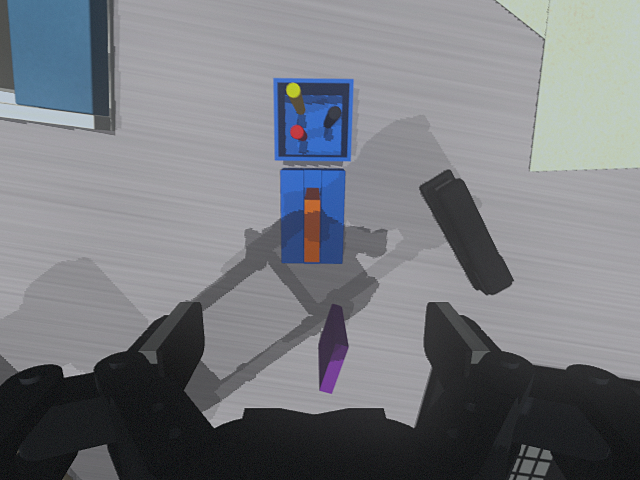

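The wrist view shows the orange spacer at (313,230) aligned with the image, the pen holder above it at (313,120), and the purple look-alike at (333,350). I'll measure these.

```bash
python3 - <<'E'
from h import *
p,d,K,V=load('w1');P=pts(d,K,V);hsv=cv2.cvtColor(p,cv2.COLOR_RGB2HSV);H,S=hsv[...,0].astype(int),hsv[...,1].astype(int)
z=P[...,2];print('cam',-V[:3,:3].T@V[:3,3])
v,u=np.mgrid[0:480,0:640]
for l,m in(('orange',(H<14)&(S>120)&(v>170)),('orangetop',(H<14)&(S>120)&(v>170)&(z>.085)),('purple',(H>130)&(H<160)&(S>90)),('purpletop',(H>130)&(H<160)&(S>90)&(z>.08)),('org',(H>100)&(H<125)&(S>150)&(u>200)&(v>165)&(abs(z-.03)<.004)),('pent',(H>100)&(H<125)&(S>120)&(u>200)&(v<165)&(abs(z-.075)<.004))):
    Q=P[m];print(l,m.sum(),np.percentile(Q[:,2],[2,50,98]).round(3),*rect(Q), 'px',u[m].min(),u[m].max(),v[m].min(),v[m].max())
m=(H<14)&(S>120)&(v>195)
# top face by ray at z=.091
c=cv2.findContours(m.astype(np.uint8),0,2)[0];c=max(c,key=len)[:,0];print(rect(ray(c,K,V,.091)))
E
```

```text
cam [ 0.51568352 -0.32057851  0.37370383]
orange 905 [0.048 0.091 0.093] [ 461.5 -328.7] [109.5  13.1] 8.6 [[406.0, -330.0], [408.0, -343.0], [517.0, -327.0], [515.0, -314.0]] px 304 319 189 261
orangetop 881 [0.09  0.091 0.093] [ 470.8 -326.5] [90.5 11.5] 8.7 [[425.0, -328.0], [427.0, -339.0], [516.0, -325.0], [515.0, -314.0]] px 304 319 199 261
purple 882 [0.003 0.085 0.329] [ 394.7 -361.2] [289.6 126.1] 31.5 [[238.0, -383.0], [304.0, -491.0], [551.0, -339.0], [485.0, -232.0]] px 1 639 124 479
purpletop 841 [0.084 0.085 0.329] [ 422.4 -348.6] [215.6 122.3] 37.5 [[300.0, -366.0], [374.0, -463.0], [545.0, -332.0], [471.0, -235.0]] px 1 639 124 479
org 3890 [0.028 0.03  0.032] [ 449.6 -330.2] [90.4 58.8] 8.9 [[400.0, -308.0], [410.0, -366.0], [499.0, -352.0], [490.0, -294.0]] px 281 344 169 263
pent 1174 [0.072 0.075 0.077] [ 533.4 -316.9] [59.5 59.4] 8.8 [[500.0, -292.0], [509.0, -351.0], [567.0, -342.0], [558.0, -283.0]] px 274 352 78 160
(array([ 451.1, -329.7]), array([50. , 11.6]), 9.1, [[426.0, -328.0], [427.0, -339.0], [477.0, -331.0], [475.0, -320.0]])
```

```bash
python3 - <<'E'
from h import *
for n in('w1','side0'):
    p,d,K,V=load(n);P=pts(d,K,V);hsv=cv2.cvtColor(p,cv2.COLOR_RGB2HSV);H,S=hsv[...,0].astype(int),hsv[...,1].astype(int)
    nl,L,st,c=cv2.connectedComponentsWithStats(((H>130)&(H<160)&(S>90)).astype(np.uint8));i=1+np.argmax(st[1:,4]);m=(L==i)&(P[...,2]>.08)&(P[...,2]<.09);print(c[i],st[i,4],m.sum(),*rect(P[m]))
E
```

```text
[333.12990937 368.38066465] 662 641 [ 328.4 -369.2] [12.2 50. ] 82.5 [[303.0, -372.0], [352.0, -378.0], [354.0, -366.0], [304.0, -360.0]]
[221.55291005 336.00529101] 378 104 [ 330.6 -371.6] [14.9 47.5] 82.3 [[306.0, -376.0], [353.0, -382.0], [355.0, -367.0], [308.0, -361.0]]
```

Call:
arm_command(
  moves=[
    [[0, 0.2, -4], [0, 0, -0.009], 6],
    [[0, 0.2, -8], [0, 0, -0.009], 5],
    [[0, 0.2, -12], [0, 0, -0.009], 4],
    [[0, 0.2, -15.5], [0, 0, -0.009], 4],
    [[0, 0.2, -17.2], [0, 0, -0.009], 4],
  ],
)

```text
time: 1.37
eef_pos: [0.4463, -0.3312, 0.074]
tool_rot: [[-0.006, 0.15, -0.989], [0.005, -0.989, -0.15], [-1.0, -0.005, 0.005]]
contact_force: [-1.4, 0.4, -0.1]
opening: 0.469
```

Call:
arm_command(
  moves=[
    [[0, 0, 0], [0, 0, 0], 4],
    [[0, 0, 0], [0, 0, 0], 4],
  ],
)

```text
time: 1.53
eef_pos: [0.4487, -0.3328, 0.0777]
tool_rot: [[-0.002, 0.15, -0.989], [0.001, -0.989, -0.15], [-1.0, -0.001, 0.002]]
contact_force: [-0.2, 0.4, 1.0]
opening: 0.47
```

```bash
python3 shot.py wrist w2
```

```text
1.5333 [ 0.4487 -0.3328  0.0777] yaw y -81.36 [-0.0019  0.0011 -1.    ] 0.47001950655240826 [-0.24  0.44  1.02] [-0.76  0.4   1.79 -0.    0.96  0.66]
```

View pics/w2.png

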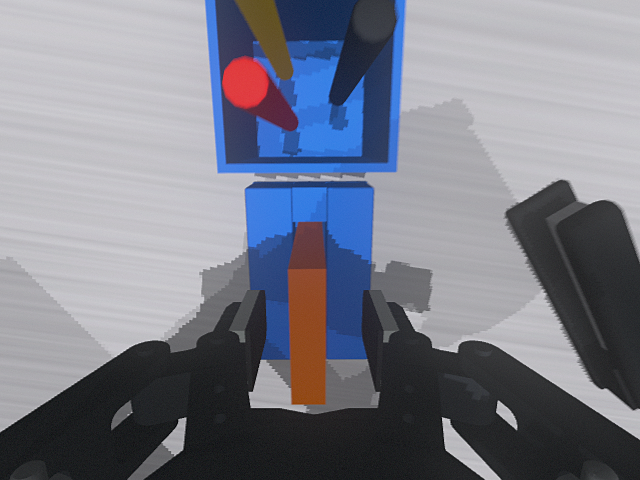

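The spacer sits between the jaws at (307,335), with the jaw middle at about (314,335), so it is about 2 mm toward +y. I'll correct for that and grip.

Call:
arm_command(
  moves=[
    [[0.2, 0.24, 0], [0, 0, 0.004], 4],
    [[0.2, 0.24, 0], [0, 0, 0.004], 2.5],
    [[0.2, 0.24, 0], [0, 0, 0.004], 0.8],
    [[0.2, 0.24, 0], [0, 0, 0.004], 0.8],
    [[0.2, 0.24, 0], [0, 0, 0.004], 0.8],
  ],
)

```text
time: 2.0
eef_pos: [0.4528, -0.33, 0.0799]
tool_rot: [[0.002, 0.156, -0.988], [-0.002, -0.988, -0.156], [-1.0, 0.002, -0.002]]
contact_force: [-0.6, 0.5, 6.4]
opening: 0.131
```

Call:
arm_command(
  moves=[
    [[0, 0, 0], [0, 0, 0], 0.8],
    [[0, 0, 0], [0, 0, 0], 0.8],
    [[0, 0, 0], [0, 0, 0], 0.8],
  ],
)

```text
time: 2.25
eef_pos: [0.4528, -0.33, 0.0799]
tool_rot: [[0.002, 0.156, -0.988], [-0.002, -0.988, -0.156], [-1.0, 0.002, -0.002]]
contact_force: [-0.3, 0.6, 6.4]
opening: 0.131
```

Call:
arm_command(
  moves=[
    [[0, 0, 2], [0, 0, 0], 0.8],
    [[0, 0, 4.5], [0, 0, 0], 0.8],
    [[0, 0, 8], [0, 0, 0], 0.8],
    [[0, 0, 11.5], [0, 0, 0], 0.8],
    [[0, 0, 15], [0, 0, 0], 0.8],
  ],
)

```text
time: 2.67
eef_pos: [0.4517, -0.329, 0.2299]
tool_rot: [[-0.0, 0.156, -0.988], [0.0, -0.988, -0.156], [-1.0, -0.0, 0.0]]
contact_force: [0.1, -0.1, -1.2]
opening: 0.132
```

Call:
arm_command(
  moves=[
    [[0, 1, 1], [0, 0, 0], 0.8],
    [[0.8, 3.5, 1], [0, 0, -0.04], 0.8],
    [[1.8, 7, 1], [0, 0, -0.08], 0.8],
    [[2.8, 10.5, 1], [0, 0, -0.116], 0.8],
    [[3.8, 14, 1], [0, 0, -0.116], 0.8],
  ],
)

```text
time: 3.08
eef_pos: [0.4896, -0.1877, 0.238]
tool_rot: [[-0.0, 0.039, -0.999], [0.0, -0.999, -0.039], [-1.0, -0.0, 0.0]]
contact_force: [0.5, 0.2, -1.6]
opening: 0.13
```

Call:
arm_command(
  moves=[
    [[1.1, 3.7, 0], [0, 0, 0], 0.8],
    [[2.2, 7.4, 0], [0, 0, 0], 0.8],
    [[3.3, 11, 0], [0, 0, 0], 0.8],
    [[4.4, 14.5, 0], [0, 0, 0], 0.8],
    [[5.5, 17.5, 0], [0, 0, 0], 0.8],
  ],
)

```text
time: 3.5
eef_pos: [0.5444, -0.0115, 0.238]
tool_rot: [[-0.001, 0.042, -0.999], [0.001, -0.999, -0.042], [-1.0, -0.001, 0.001]]
contact_force: [0.7, -0.3, -0.2]
opening: 0.125
```

Call:
arm_command(
  moves=[
    [[0.7, 3, -1], [0, 0, 0], 0.8],
    [[1.4, 6, -2], [0, 0, 0], 0.8],
    [[1.9, 6.8, -2], [0, 0, 0], 0.8],
    [[1.9, 6.8, -2], [0, 0, 0], 0.8],
  ],
)

```text
time: 3.83
eef_pos: [0.5638, 0.056, 0.2172]
tool_rot: [[-0.002, 0.045, -0.999], [0.001, -0.999, -0.045], [-1.0, -0.001, 0.002]]
contact_force: [1.0, -0.1, -0.8]
opening: 0.13
```

```bash
python3 shot.py wrist w3;python3 shot.py side s3;python3 shot.py scene c3
```

```text
3.8333 [0.5638 0.056  0.2172] yaw y -87.44 [-1.7e-03  5.0e-04 -1.0e+00] 0.12970839752326893 [ 0.95 -0.11 -0.81] [-0.02  0.28  1.58  0.    1.28  1.5 ]
3.8833 [0.5637 0.0543 0.2177] yaw y -87.52 [-1.2e-03 -9.0e-04 -1.0e+00] 0.1277252425796915 [-0.05 -0.26  1.05] [-0.03  0.28  1.58 -0.    1.28  1.5 ]
3.9333 [0.5637 0.0533 0.2182] yaw y -87.6 [-7.0e-04 -1.2e-03 -1.0e+00] 0.1293416524243583 [0.51 0.44 0.31] [-0.03  0.28  1.58 -0.    1.28  1.5 ]
```

View pics/w3.png

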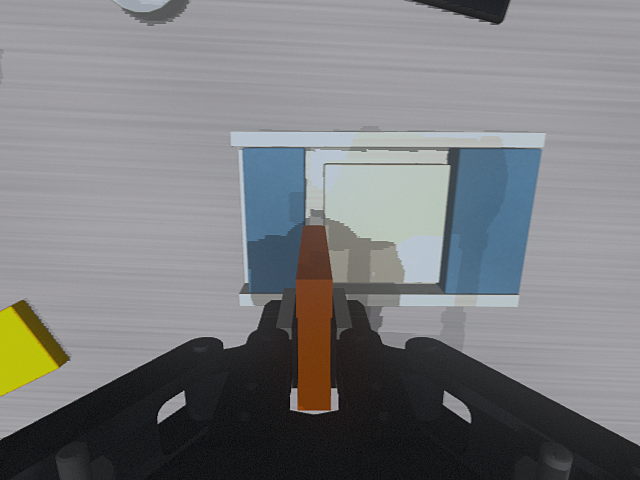

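View pics/c3.png

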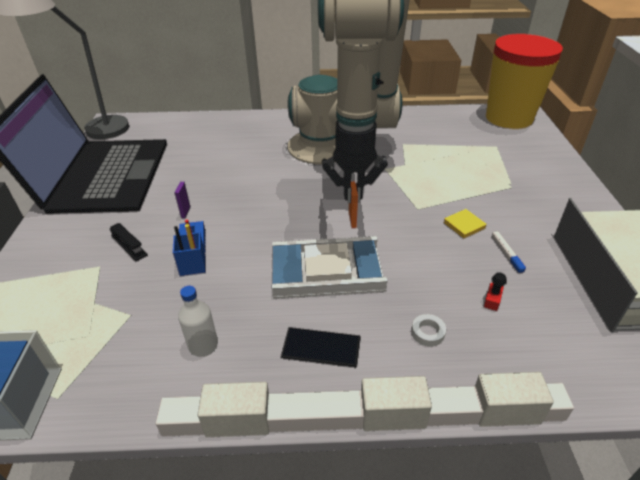

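View pics/s3.png

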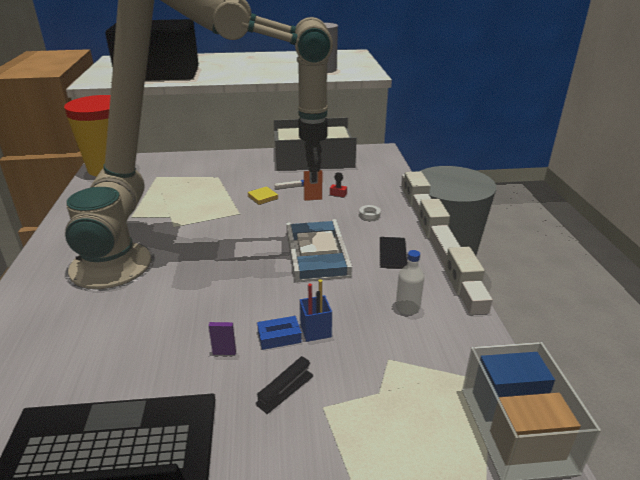

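The spacer is held above the gap; in the wrist view its bottom end is at (316,226), and the gap runs between u≈305 and 324. I'll measure both in the same image.

```bash
cat > gap.py <<'E'
from h import *
import sys
p,d,K,V=load(sys.argv[1]);P=pts(d,K,V);hsv=cv2.cvtColor(p,cv2.COLOR_RGB2HSV);H,S=hsv[...,0].astype(int),hsv[...,1].astype(int);z=P[...,2]
def line(Q):
    vx,vy,x0,y0=cv2.fitLine(Q[:,:2].astype(np.float32)*1000,cv2.DIST_HUBER,0,.01,.01).ravel();s=np.sign(vx);return vx*s,vy*s,x0,y0
blue=(H>95)&(H<125)&(S>80)&(abs(z-.036)<.005)&(P[...,1]>0)
tile=(abs(z-.042)<.002)&(P[...,0]>.45)&(P[...,0]<.7)&(abs(P[...,1])<.08)&(S<60)
rows=range(int(sys.argv[2]),int(sys.argv[3]))
B=[];T=[]
for r in rows:
    b=np.where(blue[r])[0];t=np.where(tile[r])[0]
    if len(b)>15:B.append((b.max()+.5,r))
    if len(t)>15:T.append((t.min()-.5,r))
LB=line(ray(B,K,V,.036));LT=line(ray(T,K,V,.042))
for n,L in(('block',LB),('tile',LT)):
    print(n,'yaw',np.degrees(np.arctan2(L[1],L[0])).round(2),'y at x=.5657:',(L[3]+(565.7-L[2])*L[1]/L[0]).round(2))
for n,m in (('blueall',(H>95)&(H<125)&(S>80)&(abs(z-.036)<.005)),('tile',tile)): print(n,*rect(P[m]))
org=(H<14)&(S>120)
nl,L,st,c=cv2.connectedComponentsWithStats(org.astype(np.uint8));m=L==1+np.argmax(st[1:,4])
zt=np.percentile(z[m],97);print('top z',zt)
# far end face
for zz in np.arange(zt-.08,zt,.01):
    k=m&(abs(z-zz)<.004)
    if k.sum()>5:
        Q=P[k];print('z',round(zz,3),k.sum(),'x',Q[:,0].mean().round(4),'y',Q[:,1].min().round(4),Q[:,1].max().round(4))
k=m&(z>zt-.004);print('topface',*rect(P[k]))
E
python3 gap.py w3 165 215
```

```text
block yaw 2.09 y at x=.5657: 65.24
tile yaw 2.87 y at x=.5657: 49.37
blueall [566.3  -5.5] [125.3 238.8] 2.3 [[499.0, 111.0], [508.0, -127.0], [634.0, -122.0], [624.0, 116.0]]
tile [567.   -0.6] [100.  100.1] 2.3 [[515.0, 47.0], [519.0, -53.0], [619.0, -49.0], [615.0, 51.0]]
top z 0.229513756280569
z 0.17 20 x 0.5871 y 0.0522 0.0632
z 0.18 74 x 0.5871 y 0.052 0.0633
z 0.19 112 x 0.5871 y 0.0519 0.0633
z 0.2 116 x 0.5869 y 0.0497 0.0632
z 0.21 196 x 0.587 y 0.0501 0.0632
z 0.22 258 x 0.5868 y 0.0503 0.0633
topface [583.1  57.3] [92.6 12.2] 2.0 [[537.0, 62.0], [537.0, 50.0], [630.0, 53.0], [629.0, 65.0]]
```

Call:
arm_command(
  moves=[
    [[0.2, 0.28, -3], [0, 0, 0], 0.8],
    [[0.2, 0.28, -6], [0, 0, 0], 0.8],
    [[0.2, 0.28, -8], [0, 0, 0], 0.8],
    [[0.2, 0.28, -8], [0, 0, 0], 0.8],
    [[0.2, 0.28, -8], [0, 0, 0], 0.8],
  ],
)

```text
time: 4.4
eef_pos: [0.5654, 0.055, 0.1381]
tool_rot: [[-0.002, 0.039, -0.999], [-0.0, -0.999, -0.039], [-1.0, 0.0, 0.002]]
contact_force: [1.0, -0.8, 1.0]
opening: 0.13
```

Call:
arm_command(
  moves=[
    [[0, 0, 0], [0, 0, 0], 0.8],
    [[0, 0, 0], [0, 0, 0], 0.8],
    [[0, 0, 0], [0, 0, 0], 0.8],
  ],
)

```text
time: 4.65
eef_pos: [0.5672, 0.056, 0.1402]
tool_rot: [[0.004, 0.04, -0.999], [-0.0, -0.999, -0.04], [-1.0, 0.0, -0.004]]
contact_force: [-0.4, -0.6, -0.2]
opening: 0.128
```

```bash
python3 shot.py wrist w4; python3 gap.py w4 60 120
```

```text
4.65 [0.5672 0.056  0.1402] yaw y -87.69 [ 3.5e-03 -3.0e-04 -1.0e+00] 0.1276483943592526 [-0.4  -0.64 -0.19] [-0.02  0.35  1.69 -0.    1.1   1.51]Traceback (most recent call last):
  File "gap.py", line 14, in <module>
    LB=line(ray(B,K,V,.036));LT=line(ray(T,K,V,.042))
            ~~~^^^^^^^^^^^^
  File "h.py", line 8, in ray
    uv=np.atleast_2d(uv).astype(float);r=np.c_[(uv[:,0]-K[0,2])/K[0,0],(uv[:,1]-K[1,2])/K[1,1],np.ones(len(uv))]@V[:3,:3]
                                                ~~^^^^^
IndexError: index 0 is out of bounds for axis 1 with size 0
```

View pics/w4.png

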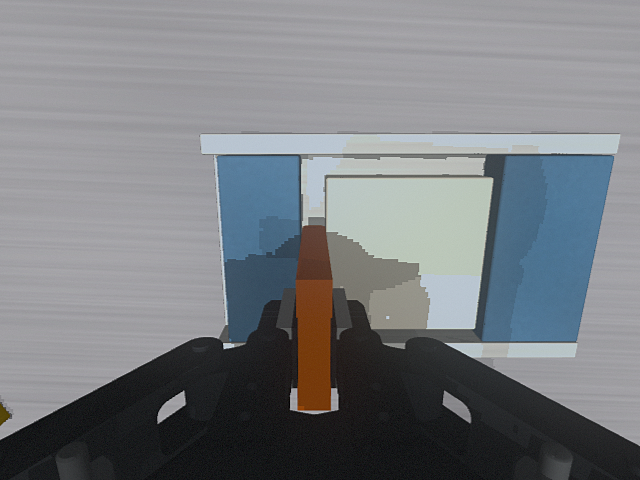

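```bash
python3 gap.py w4 178 222
```

```text
block yaw 1.7 y at x=.5657: 65.51
tile yaw 2.74 y at x=.5657: 48.96
blueall [566.9  -5.3] [125.2 240.2] 2.3 [[500.0, 112.0], [509.0, -128.0], [634.0, -123.0], [625.0, 117.0]]
tile [567.1  -0.8] [ 99.6 100.4] 2.3 [[515.0, 47.0], [519.0, -53.0], [619.0, -49.0], [615.0, 51.0]]
top z 0.1524542248145093
z 0.102 12 x 0.5906 y 0.0518 0.0631
z 0.112 91 x 0.5905 y 0.0517 0.0632
z 0.122 147 x 0.5904 y 0.0496 0.063
z 0.132 178 x 0.5902 y 0.0499 0.0632
z 0.142 253 x 0.59 y 0.0502 0.0632
topface [586.1  57.2] [92.  12.2] 2.4 [[540.0, 61.0], [540.0, 49.0], [632.0, 53.0], [632.0, 65.0]]
```

Call:
arm_command(
  moves=[
    [[0, 0.08, -1], [0, 0, 0], 0.8],
    [[0, 0.08, -2.2], [0, 0, 0], 0.8],
    [[0, 0.08, -3.2], [0, 0, 0], 0.8],
    [[0, 0.08, -3.8], [0, 0, 0], 0.8],
    [[0, 0.08, -3.8], [0, 0, 0], 0.8],
  ],
)

```text
time: 5.12
eef_pos: [0.5647, 0.0573, 0.0985]
tool_rot: [[-0.004, 0.041, -0.999], [-0.0, -0.999, -0.041], [-1.0, -0.0, 0.004]]
contact_force: [-0.6, -0.1, -0.8]
opening: 0.129
```

```bash
python3 shot.py wrist w5;python3 gap.py w5 205 228
```

```text
5.1167 [0.5647 0.0573 0.0985] yaw y -87.65 [-0.0037 -0.     -1.    ] 0.12915682133724327 [-0.59 -0.11 -0.75] [-0.02  0.39  1.74 -0.    1.01  1.51]
block yaw 1.71 y at x=.5657: 65.39
tile yaw 3.0 y at x=.5657: 49.14
blueall [566.8  -5.2] [125.6 240.5] 2.3 [[499.0, 112.0], [509.0, -128.0], [634.0, -123.0], [625.0, 117.0]]
tile [567.   -0.6] [100.1 100.4] 2.1 [[515.0, 48.0], [519.0, -53.0], [619.0, -49.0], [615.0, 51.0]]
top z 0.11077634445809274
z 0.041 6 x 0.5601 y 0.0479 0.0482
z 0.071 57 x 0.588 y 0.0531 0.0644
z 0.081 121 x 0.5879 y 0.051 0.0645
z 0.091 121 x 0.5876 y 0.0513 0.0645
z 0.101 260 x 0.5877 y 0.0515 0.0645
topface [584.1  58.4] [92.9 12.2] 1.8 [[538.0, 63.0], [538.0, 51.0], [631.0, 54.0], [630.0, 66.0]]
```

View pics/w5.png

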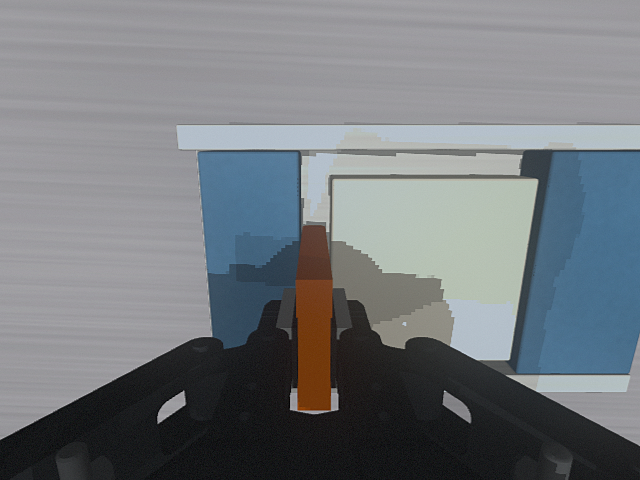

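The spacer's lower end is inside the gap with no contact force. Next I'll lower it to the floor.

Call:
arm_command(
  moves=[
    [[0, -0.03, -0.7], [0, 0, 0], 0.8],
    [[0, -0.03, -1.3], [0, 0, 0], 0.8],
    [[0, -0.03, -1.7], [0, 0, 0], 0.8],
    [[0, -0.03, -1.7], [0, 0, 0], 0.8],
    [[0, -0.03, -1.7], [0, 0, 0], 0.8],
  ],
)

```text
time: 5.58
eef_pos: [0.5658, 0.0569, 0.083]
tool_rot: [[-0.001, 0.041, -0.999], [-0.0, -0.999, -0.041], [-1.0, 0.0, 0.001]]
contact_force: [-0.7, 0.3, -0.6]
opening: 0.132
```

Call:
arm_command(
  moves=[
    [[0, 0, 0], [0, 0, 0], 0.8],
    [[0, 0, 0], [0, 0, 0], 0.8],
  ],
)

```text
time: 5.75
eef_pos: [0.5663, 0.0568, 0.0836]
tool_rot: [[0.001, 0.041, -0.999], [-0.0, -0.999, -0.041], [-1.0, 0.0, -0.001]]
contact_force: [-0.5, -0.0, -0.5]
opening: 0.135
```

Call:
arm_command(
  moves=[
    [[0, 0, -0.2], [0, 0, 0], 0.8],
    [[0, 0, -0.4], [0, 0, 0], 0.8],
    [[0, 0, -0.4], [0, 0, 0], 0.8],
    [[0, 0, -0.4], [0, 0, 0], 0.8],
  ],
)

```text
time: 6.08
eef_pos: [0.5666, 0.0569, 0.0819]
tool_rot: [[0.002, 0.041, -0.999], [-0.0, -0.999, -0.041], [-1.0, 0.0, -0.002]]
contact_force: [-3.0, 0.5, 13.4]
opening: 0.128
```

The contact height matches the tray floor: the spacer's top is at about 0.094 m, against 0.093 expected. Releasing now.

Call:
arm_command(
  moves=[
    [[0, 0, 0.2], [0, 0, 0], 1.2],
    [[0, 0, 0.2], [0, 0, 0], 2],
    [[0, 0, 0.2], [0, 0, 0], 3],
    [[0, 0, 0.2], [0, 0, 0], 3.5],
    [[0, 0, 0.2], [0, 0, 0], 3.5],
  ],
)

```text
time: 6.5
eef_pos: [0.5658, 0.0569, 0.0809]
tool_rot: [[-0.001, 0.041, -0.999], [-0.0, -0.999, -0.041], [-1.0, 0.0, 0.001]]
contact_force: [0.7, 0.9, -0.2]
opening: 0.411
```

Call:
arm_command(
  moves=[
    [[0, 0, 2], [0, 0, 0], 3.5],
    [[0, 0, 5], [0, 0, 0], 3.5],
    [[0, 0, 8.5], [0, 0, 0], 3.5],
    [[0, 0, 10], [0, 0, 0], 3.5],
    [[0, 0, 10], [0, 0, 0], 3.5],
  ],
)

```text
time: 6.92
eef_pos: [0.5687, 0.0568, 0.1855]
tool_rot: [[0.009, 0.041, -0.999], [-0.0, -0.999, -0.041], [-1.0, 0.001, -0.008]]
contact_force: [0.7, 0.0, -0.4]
opening: 0.414
```

```bash
python3 shot.py wrist w6;python3 gap.py w6 170 215; python3 shot.py side s6
```

```text
6.9167 [0.5687 0.0568 0.1855] yaw y -87.66 [ 8.5e-03 -3.0e-04 -1.0e+00] 0.41390021405005295 [ 0.68  0.05 -0.36] [-0.02  0.31  1.62 -0.    1.2   1.51]
block yaw 1.85 y at x=.5657: 65.61
tile yaw 2.72 y at x=.5657: 48.98
blueall [566.8  -5.2] [124.1 239.7] 2.3 [[500.0, 112.0], [510.0, -127.0], [634.0, -122.0], [624.0, 117.0]]
tile [566.5   6.4] [100.3 114. ] 2.3 [[514.0, 61.0], [519.0, -53.0], [619.0, -49.0], [614.0, 65.0]]
top z 0.09429849244335226
topface [586.4  58. ] [93.3 11.7] 1.9 [[540.0, 62.0], [540.0, 51.0], [633.0, 54.0], [633.0, 65.0]]
6.9667 [0.5673 0.0568 0.1831] yaw y -87.66 [ 4.3e-03 -2.0e-04 -1.0e+00] 0.4106724539645194 [-0.34  0.1  -1.47] [-0.02  0.31  1.63 -0.    1.2   1.51]
```

View pics/w6.png

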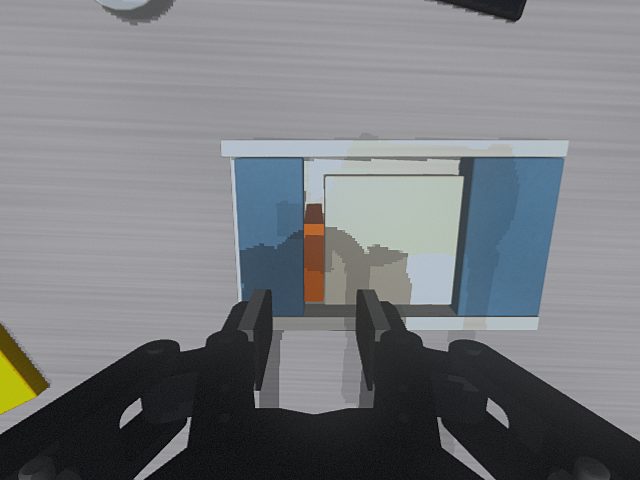

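View pics/s6.png

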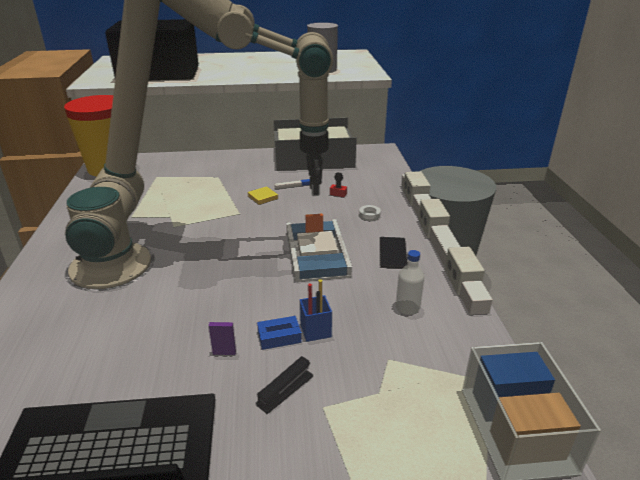

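The spacer stands upright in the wide gap, at (314,255) in the wrist view, with its top at z≈0.094 and released. The tile is still proud. Now I'll close the fingers and go over the tile.

Call:
arm_command(
  moves=[
    [[0, -2, 0], [0, 0, 0], 1.5],
    [[0, -4.5, 0], [0, 0, 0], 0],
    [[0, -6.2, -2], [0, 0, 0], 0],
    [[0, -6.2, -5], [0, 0, 0], 0],
    [[0, -6.2, -8], [0, 0, 0], 0],
  ],
)

```text
time: 7.43
eef_pos: [0.5654, -0.0062, 0.0993]
tool_rot: [[-0.001, 0.039, -0.999], [-0.0, -0.999, -0.039], [-1.0, 0.0, 0.001]]
contact_force: [0.1, -0.7, -0.1]
opening: -0.001
```

Call:
arm_command(
  moves=[
    [[0, 0, -1], [0, 0, 0], 0],
    [[0, 0, -1.8], [0, 0, 0], 0],
    [[0, 0, -1.8], [0, 0, 0], 0],
    [[0, 0, -1.8], [0, 0, 0], 0],
  ],
)

```text
time: 7.77
eef_pos: [0.5664, -0.0049, 0.0835]
tool_rot: [[0.0, 0.041, -0.999], [-0.0, -0.999, -0.041], [-1.0, 0.0, -0.0]]
contact_force: [0.2, 0.3, 0.8]
opening: -0.005
```

```bash
python3 - <<'E'
from h import *
p,d,K,V=load('w6');P=pts(d,K,V);hsv=cv2.cvtColor(p,cv2.COLOR_RGB2HSV);H,S=hsv[...,0].astype(int),hsv[...,1].astype(int);z=P[...,2]
for l,m in(('blue',z[180:290,250:290]),('tile',z[190:290,340:450]),('table',z[50:120,200:400]),('blue2',z[200:300,480:530])):print(l,np.median(m))
E
python3 shot.py scene c7; python3 shot.py side s7
```

```text
blue 0.036086540004296064
tile 0.04221743608298306
table 0.00014884554276938254
blue2 0.03630325638473947
7.7667 [ 0.5664 -0.0049  0.0835] yaw y -87.64 [ 1.e-04 -1.e-04 -1.e+00] -0.005467416705934002 [0.17 0.29 0.82] [-0.13  0.4   1.76 -0.    0.97  1.4 ]
7.8167 [ 0.5669 -0.005   0.0842] yaw y -87.64 [ 1.8e-03 -3.0e-04 -1.0e+00] -0.002193896028091014 [ 0.32  1.06 -0.14] [-0.13  0.4   1.76 -0.    0.97  1.4 ]
```

View pics/c7.png

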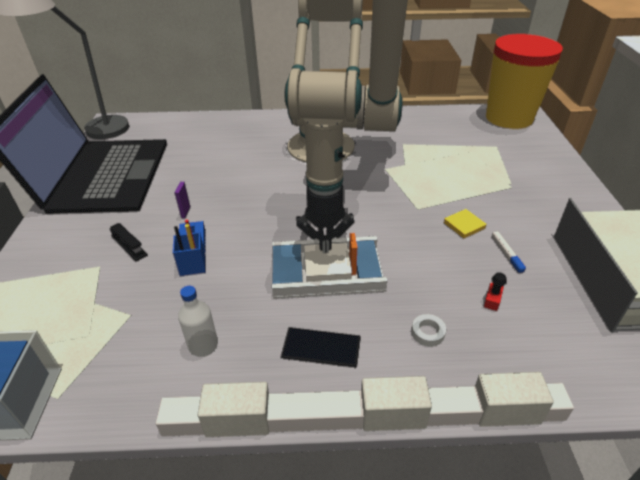

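```bash
python3 - <<'E'
from h import *
for n in('w6','c7','s7'):
    p,d,K,V=load(n);P=pts(d,K,V);hsv=cv2.cvtColor(p,cv2.COLOR_RGB2HSV);H,S=hsv[...,0].astype(int),hsv[...,1].astype(int);z=P[...,2]
    m=(H<14)&(S>120)&(z>.04)&(z<.1)&(abs(P[...,1]-.058)<.02)&(abs(P[...,0]-.565)<.05)
    print(n,m.sum(),np.percentile(z[m],[1,10,25,50,75,90,97,99.5]).round(4))
    if n!='w6':
        for zz in np.arange(.045,.095,.008):
            k=m&(abs(z-zz)<.004)
            if k.sum():print(round(zz,3),k.sum(),P[k][:,0].min().round(4),P[k][:,0].max().round(4),P[k][:,1].min().round(4),P[k][:,1].max().round(4))
E
python3 -c "
import cv2;cv2.imwrite('pics/c7z.png',cv2.resize(cv2.imread('pics/c7.png')[205:305,265:395],None,fx=6,fy=6,interpolation=2))"
```

```text
w6 1497 [0.0915 0.0923 0.0927 0.0931 0.0936 0.094  0.0943 0.0947]
c7 189 [0.0415 0.0504 0.065  0.0847 0.0927 0.0936 0.0947 0.0956]
0.045 16 0.5717 0.5914 0.0492 0.0592
0.053 14 0.5706 0.5909 0.049 0.0588
0.061 16 0.5691 0.5928 0.049 0.0586
0.069 17 0.5662 0.5917 0.0487 0.0585
0.077 18 0.5657 0.5927 0.0488 0.0581
0.085 22 0.561 0.5929 0.0488 0.0602
0.093 85 0.5392 0.593 0.0486 0.061
s7 102 [0.0405 0.0436 0.0501 0.0628 0.0771 0.0871 0.0909 0.0937]
0.045 18 0.5439 0.5905 0.0429 0.0553
0.053 20 0.5437 0.5902 0.0452 0.0537
0.061 12 0.5439 0.558 0.0425 0.0522
0.069 15 0.5439 0.5582 0.0448 0.0537
0.077 10 0.5438 0.5555 0.044 0.0496
0.085 15 0.5441 0.556 0.0448 0.0573
0.093 7 0.5444 0.5535 0.0461 0.0565
```

View pics/c7z.png

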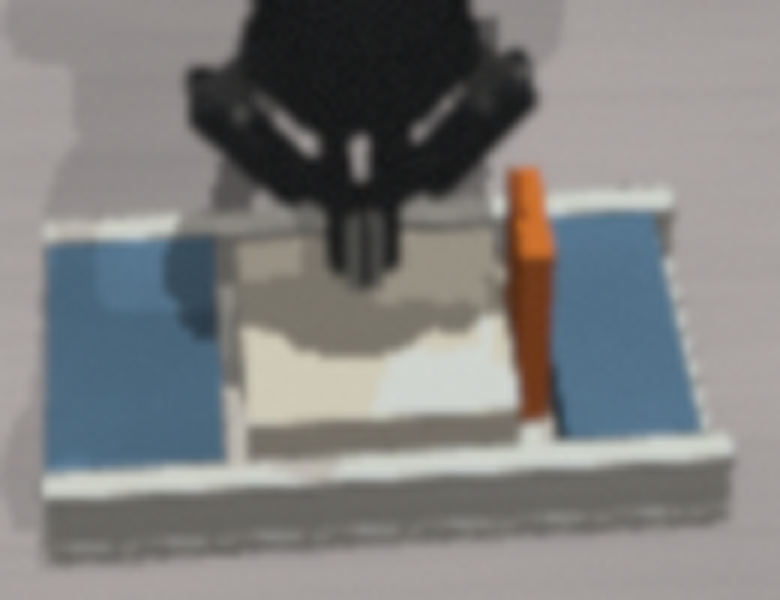

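The spacer's top median is 0.0931, so it is on the tray floor. In the zoom, the gripper knuckle at (525,80) is close above the spacer, so I'll press 18 mm farther to −y for clearance.

Call:
arm_command(
  moves=[
    [[0, -1.8, 0], [0, 0, 0], 0],
    [[0, -1.8, -1], [0, 0, 0], 0],
    [[0, -1.8, -1.8], [0, 0, 0], 0],
    [[0, -1.8, -2.2], [0, 0, 0], 0],
    [[0, -1.8, -2.2], [0, 0, 0], 0],
  ],
)

```text
time: 8.28
eef_pos: [0.5656, -0.0227, 0.0607]
tool_rot: [[-0.001, 0.041, -0.999], [0.0, -0.999, -0.041], [-1.0, -0.0, 0.001]]
contact_force: [-1.0, -0.7, 3.8]
opening: 0.002
```

Call:
arm_command(
  moves=[
    [[0, 0, -0.2], [0, 0, 0], 0],
    [[0, 0, -0.4], [0, 0, 0], 0],
    [[0, 0, -0.5], [0, 0, 0], 0],
    [[0, 0, -0.5], [0, 0, 0], 0],
    [[0, 0, -0.5], [0, 0, 0], 0],
  ],
)

```text
time: 8.7
eef_pos: [0.5656, -0.0227, 0.0574]
tool_rot: [[-0.0, 0.041, -0.999], [-0.0, -0.999, -0.041], [-1.0, 0.0, 0.0]]
contact_force: [-3.3, -1.7, 9.4]
opening: -0.002
```

Call:
arm_command(
  moves=[
    [[0, 0, -0.15], [0, 0, 0], 0],
    [[0, 0, -0.3], [0, 0, 0], 0],
    [[0, 0, -0.4], [0, 0, 0], 0],
    [[0, 0, -0.4], [0, 0, 0], 0],
    [[0, 0, -0.4], [0, 0, 0], 0],
  ],
)

```text
time: 9.12
eef_pos: [0.5656, -0.0228, 0.0549]
tool_rot: [[0.0, 0.041, -0.999], [-0.0, -0.999, -0.041], [-1.0, 0.0, -0.0]]
contact_force: [-4.6, -0.4, 18.3]
opening: -0.004
```

Call:
arm_command(
  moves=[
    [[0, 0, -0.1], [0, 0, 0], 0],
    [[0, 0, -0.1], [0, 0, 0], 0],
    [[0, 0, -0.1], [0, 0, 0], 0],
    [[0, 0, -0.1], [0, 0, 0], 0],
  ],
)

```text
time: 9.45
eef_pos: [0.5657, -0.0228, 0.0549]
tool_rot: [[0.001, 0.042, -0.999], [-0.0, -0.999, -0.042], [-1.0, 0.001, -0.001]]
contact_force: [-6.9, 0.3, 24.1]
opening: 0.002
```

```bash
python3 shot.py scene c8; python3 shot.py wrist w8; python3 - <<'E'
from h import *
for n in('c8','w8'):
    p,d,K,V=load(n);P=pts(d,K,V);z=P[...,2];hsv=cv2.cvtColor(p,cv2.COLOR_RGB2HSV);H,S=hsv[...,0].astype(int),hsv[...,1].astype(int)
    y,x=P[...,1],P[...,0]
    m=(x>.59)&(x<.61)&(y>-.045)&(y<.035)&(z>.02)&(z<.05);b=(x>.53)&(x<.62)&(y>-.12)&(y<-.07)&(z>.02)&(z<.05)&(S>80)
    o=(H<14)&(S>120)&(z>.08)&(z<.1)&(abs(y-.058)<.02)
    print(n,m.sum(),np.median(z[m]),np.median(z[b]),o.sum(),np.percentile(z[o],[50,90]) if o.sum() else '')
E
python3 -c "
import cv2;cv2.imwrite('pics/c8z.png',cv2.resize(cv2.imread('pics/c8.png')[205:305,265:395],None,fx=6,fy=6,interpolation=2))"
```

```text
9.45 [ 0.5657 -0.0228  0.0549] yaw y -87.62 [ 7.e-04 -5.e-04 -1.e+00] 0.0017342117321682232 [-6.87  0.32 24.15] [-0.16  0.44  1.8  -0.    0.91  1.37]
9.5 [ 0.5656 -0.0228  0.0549] yaw y -87.62 [ 6.e-04 -5.e-04 -1.e+00] 0.0060210603980791425 [-7.29 -0.47 23.43] [-0.16  0.44  1.8  -0.    0.91  1.37]
c8 231 0.0359315734509921 0.036192100929532234 108 [0.09250272 0.09426595]
w8 10049 0.03610221317183426 0.03622741502630222 3919 [0.08651305 0.09155613]
```

View pics/c8z.png

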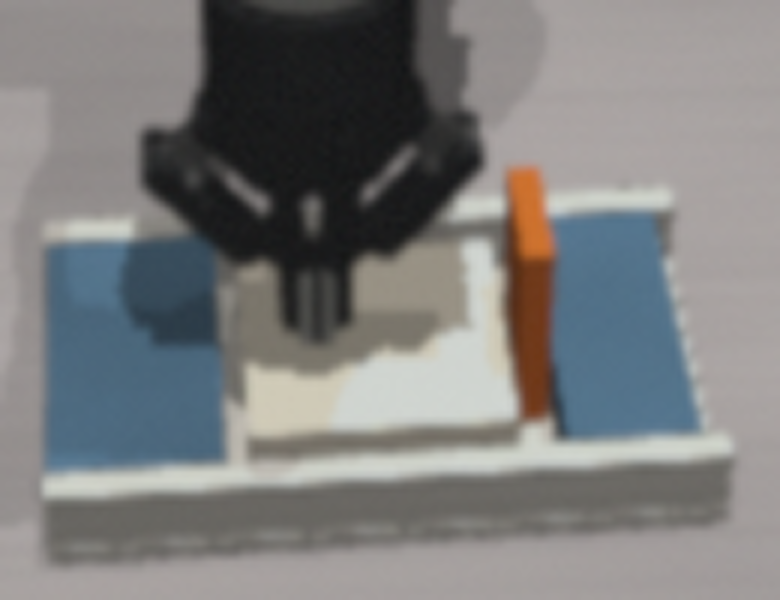

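View pics/w8.png

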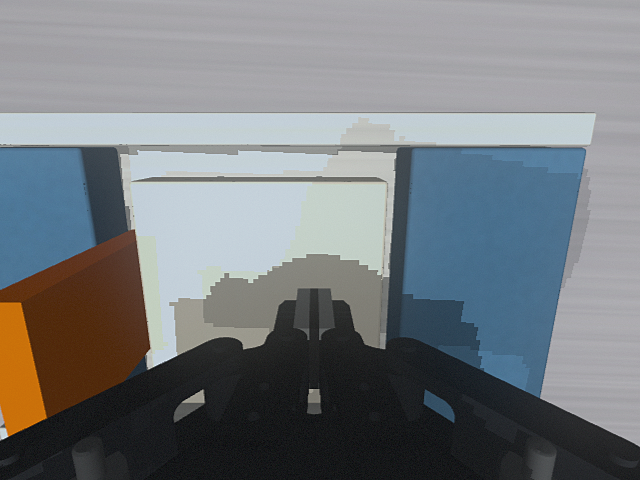

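The tile face reads 0.036 m, level with the blocks (0.036), with 24 N on the fingertips. The spacer, at (530,290) in the zoom, is standing undisturbed on the floor of the gap. Handing the job in.

```bash
python3 -c "
from plant import *
print(job_done())"
```

```text
the job is handed in; nothing more can be done
None
```

The job is handed in at about 9.5 s of robot time: the orange spacer is in the wide gap, and the arm is still holding the tile flush with the blocks.

- **Spacer:** I took it out of the organiser, slid it into the 16 mm gap on the +y side beside the slim block, and let go of it there with the tile still proud. The wrist camera put its top at 0.0931 m, against 0.093 m expected when it stands on the tray floor. It was still standing there after the press.
- **Tile:** I pressed it with the closed fingertips, about 20 mm off centre so the gripper would stay clear of the spacer. The last pictures put its face at about 0.036 m, the same as the blocks, with about 24 N holding it against the hard stop.
- **Disagreement:** the scene and side cameras placed the tray about 3–6 mm lower in y than the wrist camera did. I worked from the wrist camera, and the spacer went in without touching the sides.
- **Other things on the counter:** the arm did not touch any of them that I saw, but I did not re-measure their positions at the end.

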